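# Check tube adapters on the gauge pin and sort them

### The arm

A 7-joint arm with a two-finger parallel gripper is mounted at the origin on a cart in front of the work surface, level with it; the furniture and walls round the work are solid. World frame = base frame: x ahead of the robot, y to its left, z up, the work surface at z = 0. Lengths are in m, angles in rad, forces in N, time in s.
With the tool pointing down it reaches from about 0.4 to 0.875 m from the base axis. Payload 6.5 kg.
Tool frame: the origin (TCP) lies between the finger pads; the fingertips stand 19 mm ahead of it and the grasp point (between the pads) is the TCP (ctrl.tips_ahead is the distance from the TCP to the fingertips, in m); z points along the fingers, y is the line along which they close (so a half turn about z gives the same grasp; the last joint's range is limited). The gripper opens to 85 mm and grips with 20 to 120 N. Pads are 22 mm wide; open, the fingers measure 114 mm over their backs; the gripper's body (76 mm by 85 mm) begins 54 mm behind the grasp point. The pads swing forward as they close: fully open they stand 13 mm farther back than shut.
Start: joints at [1.112, 0.536, -0.004, 1.538, 0.003, 1.067, -0.071], TCP at [0.249, -0.6, 0.25] pointing down, gripper open.
Joint ranges: [-2.7, 2.7], [-0.37, 2.16], [-1.27, 1.26], [0.24, 2.4], [-1.31, 4.45], [0.19, 1.91], [-2.76, 2.76]. Speed limits (rad/s): [2.39, 2.39, 3.14, 3.14, 3.14, 3.14, 3.14].

### API

Orientations are given as a rotation vector (axis times angle).
In Python, from workcell import get_obs, vision, ticket, ctrl gives the robot as it stands.
- The arm moves only by the tool carry_out, never from a script. Its argument "increments" is a list of rows, each a list of 3 entries, a list of its own where there are three numbers: the shift along the tool's x, y, z in mm, then the turn, a rotation vector about the tool's x, y, z in degrees, then the finger opening in mm, from 0 to 85.4. In form: [[[x, y, z], [rx, ry, rz], fingers], ...]. A call has exactly 5 rows; each row is the pose to reach, as a shift and turn from the pose commanded when the call began, along the tool's axes at that moment; what a row does not reach only later rows make up. A row lasts 1/12 s, in which the tool goes at most 41.7 mm and 7.16 degrees, less where a joint would pass 70% of its speed; a pose out of reach is approached as far as the arm can. A call with a gripper value outside its range is refused whole. The fingers move at their own pace and stop on an object; the grip force is fixed at half the most. Time passes only in rows, so rows that repeat a pose let the fingers close, or fill a call up. It gives the time, the measured TCP pose, the force, the opening and the grip force at its end, in the units of the state.
- get_obs(): the state, without advancing time (a new reading comes with each control period).
- vision.capture(name): name is "scene" or "top" or "wrist"; returns a dict with "image" (420x560x3 uint8, red, green, blue), "fx", "fy", "cx", "cy" (pixels), "extrinsics" (4x4, takes a point from world to camera coordinates). Camera axes: x right, y up, looking along -z (the intrinsics and any distortion apply to the point x, -y, -z); pixel columns grow to the right and rows downward; lengths in m; the calibration is good to about 2 mm. The wrist camera is an equidistant fisheye: a pixel r from the principal point sees the ray r / f radians off the axis. A picture is of the moment at which its call begins. There is no depth.
- ticket.close_job(): hands the job in; it is judged then, once.
The state is a dict: "clock": time; "joint_positions": joint angles; "dq": joint speeds; "tau": joint torques, N m; "tcp_pos": TCP position; "eef_rot": TCP orientation; "contact_force": force on the tool from outside, world axes, zero at the start; "moment": the same for the moment, N m; "grip_width": finger opening in m; "gripper_force": force on a finger pad.
Only numpy, scipy, OpenCV 4.12 (cv2) and the standard library are available. Lean on these libraries where they do the work, as an engineer would, in place of code of your own. Each camera call takes 0.05 s, during which the arm holds its last target. There are 200 camera calls.

### The job

The two white tube adapters waiting on the rods of the gauge stand look alike, but they may have different bores. Push each in turn along the rods onto the steel gauge pin: if it slides right home against the shoulder, draw it off again and send it into the gutter on the robot's side of the stand; if it stops at the nose of the pin, send it into the gutter on the far side. Try both, leave both lying in their gutters, and do not disturb the beaker and the capped tubes behind the stand.

Things in the scene. Friction and masses are not known exactly. Their poses are not given: they have to be found in the camera images.
- gauge_stand: fixed aluminium stand, 168 mm (x) by 330 mm (y); origin on the worktop midway between its two rods. x points away from the robot across the stand, y along the rods to the left, z up. Rods: 8 mm thick, centres at x = +-12, z = 42 mm, from y = -126 to 164 mm. Grey post at the -y end: 52 mm wide, y = -152 to -130, top at z = 98 mm. An adapter pushed sideways off the rods (a 3 mm rise) rolls down by itself.
- pin_nose (a point): centre of the flat nose of the gauge pin, a fixed level steel pin 30 mm in diameter and 44 mm long that points to the stand's +y above the rods, with its axis 65 mm above the worktop; the rim of the nose is chamfered. Axes as the stand; it lies at x = 0, y = -76 mm of the stand.
- pin_shoulder (a point): centre of the shoulder face at the root of the gauge pin, 42 mm across, 65 mm above the worktop, 44 mm behind the nose (x = 0, y = -120 mm of the stand). An adapter that fits goes on until its mouth meets this face.
- near_gutter (a point): middle of the floor of the gutter on the robot's side, 6 mm above the worktop, at x = -56 mm of the stand. It runs the stand's length; from the rods a sheet slopes into it (x = -18, z = 36 mm to x = -50, z = 6 mm); outer lip at x = -83 mm, 36 mm high; end lips 24 mm high.
- far_gutter (a point): middle of the floor of the gutter on the side away from the robot, at x = +56 mm of the stand; mirror image of the near gutter, with the same slope and lips.
- adapter_a_center (a point): centre of a white plastic tube adapter: a round cup, 44 mm outer diameter, 60 mm long, about 110 g, at first lying on the rods (centre 65 mm up, coaxial with the pin), open mouth towards the pin. y axis along it, +y to the closed end (8 mm thick). Bore 52 mm deep: loose on the pin (centre ends 30 mm in front of the shoulder), or too small (stops 30 mm in front of the nose). Slides with under 1.5 N.
- adapter_b_center (a point): centre of the other white tube adapter, outwardly the same as adapter_a. Which of the two waits nearer to the pin varies; the gap between them along the rods is 55 mm or more.
- beaker_big: empty glass beaker, 71 mm across and 92 mm high, standing behind the stand; origin at the centre of its underside. Leave it alone.
- tube_blue: capped plastic tube with a blue cap, 34 mm across and 113 mm high, standing behind the stand; origin at the centre of its underside. Leave it alone.
- electrode_arm: white electrode holder standing behind the left end of the stand: round foot, column about 40 mm ahead of and 20 mm to the right of this point, and a jointed boom at 210 to 340 mm above the worktop, swung to the left, reaching about 200 mm from the column. Equipment to keep clear of.
Things that resemble listed ones, but are neither listed nor needed, are in the scene too. What is shaped like the part that bears adapter_a_center but turquoise or yellow is not meant.

How it is judged:
By the outcome, as a careful person would: the job done as asked, in the order asked, and still so for the second after the job is handed in, with the robot touching nothing.
It also fails if it takes over 61 s, if anything falls off the work surface, if the arm or the gripper's body presses on something with over 40 N, if the wrist force passes 120 N, or if a joint passes its speed limit or range.

## Working session

There is one attempt and no reset: what is moved stays moved. The work goes in short steps, Python scripts to look and compute and a tool call to move; the robot and the scene stay as the last step left them, time stands still between calls to the robot, and variables do not carry over. Pictures are saved under pics/ and viewed, at most 10 in all, crops included, and the job is handed in when it is done.

Besides the shell and the picture viewer there is one more tool, called after "Request:" by a JSON object that holds its "api" and its "payload", one argument or row to a line. carry_out: Moves the arm, as the interface text tells. Its arguments: {"type":"object","properties":{"increments":{"type":"array"}},"required":["increments"]}

```bash
ls; mkdir -p pics
python3 - <<'E'
from workcell import get_obs, vision, ticket, ctrl
import cv2,numpy as np
o=get_obs()
for k in("clock","tcp_pos","eef_rot","contact_force","grip_width"):print(k,o[k])
ims=[]
for n in("scene","top"):
    c=vision.capture(n);cv2.imwrite(f"pics/{n}0.png",c["image"][:,:,::-1])
    print(n,c["fx"],c["fy"],c["cx"],c["cy"],c.keys());print(np.round(c["extrinsics"],4).tolist())
E
```

```text
pics
clock 0.0
tcp_pos [ 0.2485745  -0.59995284  0.24940408]
eef_rot [-3.07954195e+00 -6.12892016e-01  7.37086409e-04]
contact_force [-0.47942591  1.35690324  0.41593485]
grip_width 0.08528096413557838
scene 474.067337844855 474.067337844855 280.0337401694963 211.12850447557503 dict_keys(['image', 'fx', 'fy', 'cx', 'cy', 'extrinsics'])
[[-0.8367, -0.5471, 0.0229, 0.3416], [0.2918, -0.4102, 0.8641, -0.2903], [-0.4634, 0.7297, 0.5029, -0.9963], [0.0, 0.0, 0.0, 1.0]]
top 503.5822935182157 503.5822935182157 285.22443996520974 203.25720774243626 dict_keys(['image', 'fx', 'fy', 'cx', 'cy', 'extrinsics'])
[[0.092, -0.9958, 0.0014, -0.2141], [0.975, 0.0904, 0.2032, -0.5139], [-0.2025, -0.0173, 0.9791, -1.21], [0.0, 0.0, 0.0, 1.0]]
```

View pics/scene0.png

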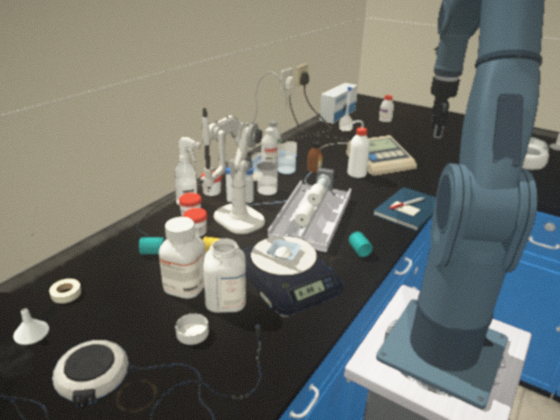

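View pics/top0.png

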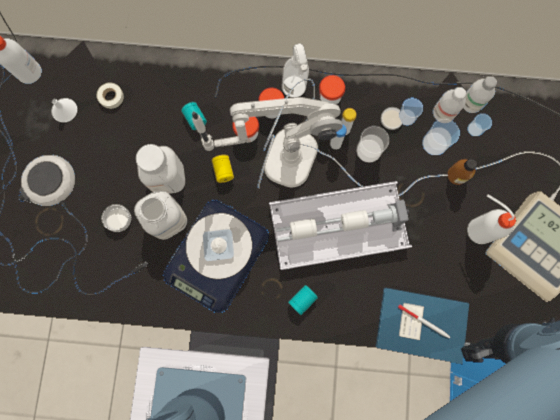

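The top view shows the stand at about (272–410, 185–268). The white adapters are at (303,228) and (356,219), with the pin and post at (385–405, 214). The turquoise cups at (193,115) and (303,300) and the yellow one at (223,168) are decoys. I'll enlarge the stand to confirm.

```bash
cat > h.py <<'E'
from workcell import get_obs, vision, ticket, ctrl
import cv2,numpy as np
from scipy.spatial.transform import Rotation as R
def ray(c,u,v):
    E=c["extrinsics"];d=np.array([(u-c["cx"])/c["fx"],-(v-c["cy"])/c["fy"],-1]);
    return -E[:3,:3].T@E[:3,3],E[:3,:3].T@d
def onz(c,u,v,z):
    o,d=ray(c,u,v);return o+d*(z-o[2])/d[2]
def proj(c,p):
    q=c["extrinsics"]@np.r_[p,1];return c["cx"]+c["fx"]*q[0]/-q[2],c["cy"]+c["fy"]*q[1]/q[2]
E
python3 - <<'E'
from h import *
c=vision.capture("top");im=c["image"][:,:,::-1]
a=cv2.resize(im[175:280,262:422],None,fx=5,fy=5,interpolation=cv2.INTER_CUBIC)
cv2.imwrite("pics/crop1.png",a)
c=vision.capture("scene");im=c["image"][:,:,::-1]
E
```

```text
(no output)
```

View pics/crop1.png

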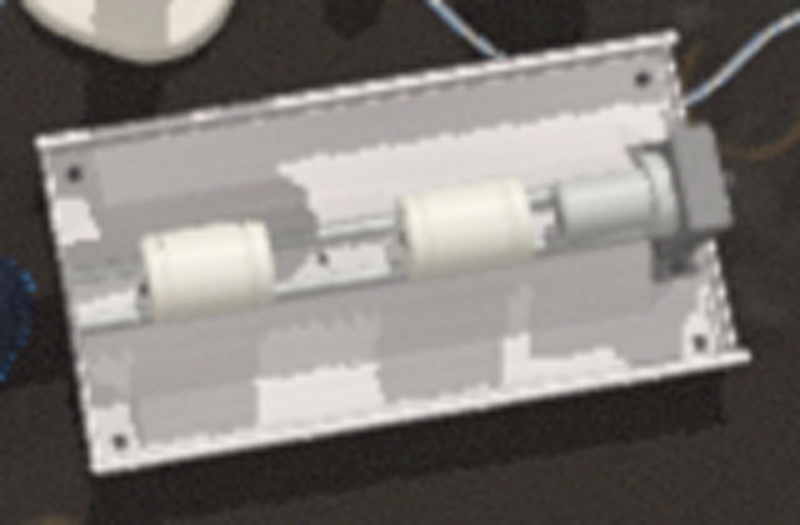

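The crop confirms it. The lip corners are at crop (38,143), (677,35), (95,472) and (748,355). The white adapters are centred at crop (208,268) and (466,227), both on the rods, and the pin nose is at crop (557,210).

Run:
```python
from h import *
c=vision.capture("top")
f=lambda u,v:(262+(u+.5)/5-.5,175+(v+.5)/5-.5)
P=[onz(c,*f(u,v),.036)[:2] for u,v in((38,143),(677,35),(748,355),(95,472))]  # farleft, farright, nearright,nearleft
P=np.array(P);print(P.round(4))
ctr=P.mean(0);yy=(P[0]-P[1])+(P[3]-P[2]);L=np.linalg.norm(yy)/2;yy/=np.linalg.norm(yy)
xx=(P[0]-P[3])+(P[1]-P[2]);W=np.linalg.norm(xx)/2;xx/=np.linalg.norm(xx)
print("ctr",ctr,"L",L,"W",W,"yawdeg y",np.degrees(np.arctan2(-yy[0],yy[1])),"x",np.degrees(np.arctan2(xx[1],xx[0])))
yaw=np.arctan2(-yy[0],yy[1]);X=np.array([np.cos(yaw),np.sin(yaw)]);Y=np.array([-X[1],X[0]])
for n,u,v in(("A",208,268),("B",466,227),("nose",557,210)):
    p=onz(c,*f(u,v),.065)[:2];print(n,p,"stand",(p-ctr)@X,(p-ctr)@Y)
for n,u,v,z in(("holes",75,174,.006),("",643,79,.006),("",700,342,.006),("",120,441,.006),("postTL",655,130,.098),("postTR",715,123,.098),("BR",733,228,.098),("electrode",0,0,0)):
    p=onz(c,*f(u,v),z)[:2];print(n,(p-ctr)@X,(p-ctr)@Y)
# Project model points
for q in((0,-76,65),(0,-120,65),(26,-130,98),(26,-152,98),(-26,-130,98),(-26,-152,98),(-12,164,46),(12,164,46)):
    w=ctr+X*q[0]/1e3+Y*q[1]/1e3;u,v=proj(c,[*w,q[2]/1e3]);print(q,round((u-262)*5),round((v-175)*5))
o=get_obs();print(R.from_rotvec(o["eef_rot"]).as_matrix().round(3))
for n,u,v,z in(("beaker",373,145,.09),("tubeblue",340,133,.113),("tubey",348,117,.113),("foot",290,160,.0),("col",290,140,.2),("armelbow",320,120,.3)):
    p=onz(c,u,v,z)[:2];print(n,p.round(3),"stand",((p-ctr)@X).round(3),((p-ctr)@Y).round(3))
```

```text
[[ 0.5313 -0.1249]
 [ 0.618  -0.4459]
 [ 0.4564 -0.489 ]
 [ 0.3684 -0.1694]]
ctr [ 0.49352771 -0.30731494] L 0.33194206107272695 W 0.16804736767225703 yawdeg y 15.246672281320468 x 15.106278194377335
A [ 0.47068376 -0.21579983] stand 0.0020263011774060325 0.09430141164989052
B [ 0.50280316 -0.3408192 ] stand 0.0001381941734078769 -0.03476421482838698
nose [ 0.51545849 -0.38505235] stand 0.0007158704948678659 -0.08076850487450693
holes 0.07120923315999796 0.1496587629294585
 0.06976055460278281 -0.15182800601314364
 -0.07054824444955542 -0.15088246592721818
 -0.06895315781282009 0.15058404289686736
postTL 0.02617542242542537 -0.1288434394876464
postTR 0.024541543408198998 -0.15821945054924105
BR -0.027316428121392948 -0.15536099378440116
electrode 0.17169196187404395 0.1727320067336031
(0, -76, 65) 546 211
(0, -120, 65) 633 196
(26, -130, 98) 655 128
(26, -152, 98) 700 120
(-26, -130, 98) 679 232
(-26, -152, 98) 724 225
(-12, 164, 46) 72 323
(12, 164, 46) 64 276
[[ 0.924  0.383 -0.   ]
 [ 0.383 -0.924  0.001]
 [-0.    -0.001 -1.   ]]
beaker [ 0.692 -0.371] stand 0.175 -0.113
tubeblue [ 0.707 -0.285] stand 0.212 -0.034
tubey [ 0.75  -0.301] stand 0.249 -0.062
foot [ 0.661 -0.167] stand 0.198 0.092
col [ 0.648 -0.166] stand 0.186 0.096
armelbow [ 0.663 -0.226] stand 0.185 0.034
```

Request:
{"api": "carry_out", "payload": {
  "increments": [
    [[27,-16,0],[0,0,-7],0],
    [[55,-33,0],[0,0,-14],0],
    [[82,-49,0],[0,0,-21],0],
    [[109,-66,0],[0,0,-28],0],
    [[137,-82,0],[0,0,-35],0]
  ]
}}

```text
clock: 0.67
tcp_pos: [0.3444, -0.471, 0.2503]
eef_rot: [-2.75, -1.519, 0.0]
contact_force: [0.1, -0.4, 0.7]
grip_width: 0.0254
gripper_force: 0.0
```

Request:
{"api": "carry_out", "payload": {
  "increments": [
    [[32,2,0],[0,0,-7],0],
    [[64,5,0],[0,0,-14],0],
    [[95,7,0],[0,0,-21],0],
    [[127,9,0],[0,0,-28],0],
    [[159,11,0],[0,0,-35],0]
  ]
}}

```text
clock: 1.08
tcp_pos: [0.4393, -0.3429, 0.2504]
eef_rot: [2.166, 2.276, -0.0]
contact_force: [1.6, -0.9, 0.1]
grip_width: 0.0
gripper_force: 0.0
```

```bash
cat >> h.py <<'E'
CTR=np.array([.4935,-.3073]);YAW=np.radians(15.2)
X=np.array([np.cos(YAW),np.sin(YAW),0]);Y=np.array([-X[1],X[0],0])
RT=np.c_[Y,X,[0,0,-1]]
def go(sx,sy,z): # stand mm target -> tool-frame increments now
    o=get_obs();M=R.from_rotvec(o["eef_rot"]).as_matrix();p=o["tcp_pos"]
    d=p-np.r_[CTR,0]
    print("now stand",(d@X*1e3).round(1),(d@Y*1e3).round(1),(p[2]*1e3).round(1),"t",o["clock"],"F stand",(o["contact_force"]@np.c_[X,Y,[0,0,1]]).round(1),"w",o["grip_width"])
    t=np.r_[CTR,0]+X*sx/1e3+Y*sy/1e3+[0,0,z/1e3]
    print("shift",(M.T@(t-p)*1e3).round(1),"turn",np.degrees(R.from_matrix(M.T@RT).as_rotvec()).round(2))
E
python3 -c "
from h import *
go(0,28,150)"
```

```text
now stand -61.7 -20.1 250.4 t 1.0833 F stand [ 1.3 -1.3  0.1] w 6.6699422319343e-07
shift [ 60.2  49.9 100.4] turn [ -0.     0.02 -12.36]
```

Request:
{"api": "carry_out", "payload": {
  "increments": [
    [[20,17,20],[0,0,-6],0],
    [[40,33,45],[0,0,-12.4],0],
    [[60,50,75],[0,0,-12.4],0],
    [[60,50,100],[0,0,-12.4],0],
    [[60,50,100],[0,0,-12.4],0]
  ]
}}

```text
clock: 1.5
tcp_pos: [0.4839, -0.2788, 0.1458]
eef_rot: [-1.905, -2.488, 0.001]
contact_force: [-1.4, 0.2, 0.8]
grip_width: -0.0
gripper_force: 0.0
```

```bash
python3 -c "
from h import *
a=[cv2.resize(vision.capture('scene')['image'][140:280,230:400,::-1],None,fx=3.5,fy=3.5)]
w=vision.capture('wrist')['image'][:,:,::-1]
cv2.imwrite('pics/s2.png',a[0]);cv2.imwrite('pics/w2.png',w)
go(0,28,66)"
```

```text
now stand -1.5 26.1 150.1 t 1.6 F stand [-0.1  0.1  0.7] w 0.00016983606372410486
shift [ 1.8  1.6 84.1] turn [-0.1  -0.04 -0.33]
```

View pics/w2.png

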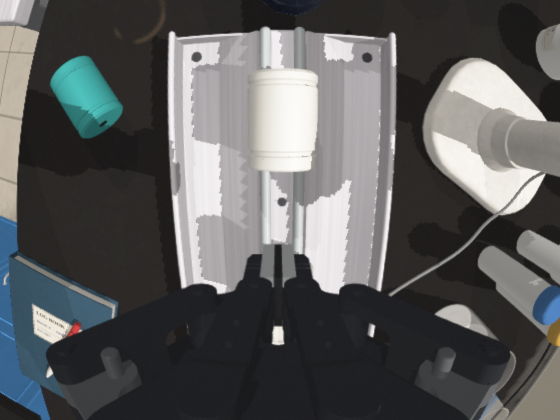

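The wrist view shows the closed fingers at (287,260), centred over the rods (columns 265 and 300), with adapter 2 ahead at (283,120). I'll descend behind the nearer adapter and push.

Request:
{"api": "carry_out", "payload": {
  "increments": [
    [[2,1.5,20],[0,0,-0.3],0],
    [[2,1.5,45],[0,0,-0.3],0],
    [[2,1.5,65],[0,0,-0.3],0],
    [[2,1.5,78],[0,0,-0.3],0],
    [[2,1.5,78],[0,0,-0.3],0]
  ]
}}

```text
clock: 2.02
tcp_pos: [0.4858, -0.2806, 0.0715]
eef_rot: [-1.909, -2.493, 0.002]
contact_force: [-1.0, 0.3, -0.3]
grip_width: 0.0001
gripper_force: 0.0
```

Request:
{"api": "carry_out", "payload": {
  "increments": [
    [[-5,0,0],[0,0,0],0],
    [[-10,0,0],[0,0,0],0],
    [[-15,0,0],[0,0,0],0],
    [[-20,0,0],[0,0,0],0],
    [[-24,0,0],[0,0,0],0]
  ]
}}

```text
clock: 2.43
tcp_pos: [0.4938, -0.3037, 0.0732]
eef_rot: [1.908, 2.494, 0.0]
contact_force: [-0.1, 2.3, 1.8]
grip_width: -0.0004
gripper_force: 0.9
```

Request:
{"api": "carry_out", "payload": {
  "increments": [
    [[-2,0,0],[0,0,0],0],
    [[-4,0,0],[0,0,0],0],
    [[-6,0,0],[0,0,0],0],
    [[-8,0,0],[0,0,0],0],
    [[-10,0,0],[0,0,0],0]
  ]
}}

```text
clock: 2.85
tcp_pos: [0.4959, -0.3123, 0.0722]
eef_rot: [-1.907, -2.496, -0.0]
contact_force: [-0.7, 2.0, 1.1]
grip_width: 0.0003
gripper_force: 0.9
```

```bash
python3 -c "
from h import *
go(0,-10,72)"
```

```text
now stand 1.0 -5.5 72.2 t 2.85 F stand [-0.1  2.1  1.1] w 0.00030243321400250437
shift [-4.5 -1.   0.2] turn [-0.01 -0.02  0.03]
```

Request:
{"api": "carry_out", "payload": {
  "increments": [
    [[-1.5,0,0],[0,0,0],0],
    [[-3,0,0],[0,0,0],0],
    [[-4.5,0,0],[0,0,0],0],
    [[-6,0,0],[0,0,0],0],
    [[-7,0,0],[0,0,0],0]
  ]
}}

```text
clock: 3.27
tcp_pos: [0.4971, -0.3167, 0.0722]
eef_rot: [-1.904, -2.494, -0.002]
contact_force: [-3.8, 10.1, 9.2]
grip_width: -0.0001
gripper_force: 5.6
```

```bash
python3 -c "
from h import *
go(0,-20,72)"
```

```text
now stand 1.0 -10.0 72.2 t 3.2667 F stand [-1.  10.7  9.2] w -0.00014022654357700266
shift [-10.   -1.    0.1] turn [-0.09 -0.23  0.07]
```

```bash
python3 -c "
from h import *
c=vision.capture('scene');im=c['image'][:,:,::-1]
for q in((0,-76,65),(0,-76,80),(0,-120,65),(0,-16,87),(0,-76,87),(0,-21,87)):
    w=CTR+X[:2]*q[0]/1e3+Y[:2]*q[1]/1e3;print(q,[round(4*(k-o)) for k,o in zip(proj(c,[*w,q[2]/1e3]),(255,160))])
a=cv2.resize(im[160:260,255:375],None,fx=4,fy=4,interpolation=cv2.INTER_CUBIC)
t=vision.capture('top')['image'][170:270,280:420,::-1]
for q in((0,-76,80),(0,-16,65),(0,-76,65),(0,-10,65)):
    pass
cv2.imwrite('pics/s3.png',np.vstack([cv2.resize(a,(480,400))[:300],cv2.resize(t,(480,300))[:,:480]]))
go(0,-20,72)"
```

```text
(0, -76, 65) [256, 112]
(0, -76, 80) [257, 95]
(0, -120, 65) [269, 89]
(0, -16, 87) [239, 121]
(0, -76, 87) [258, 87]
(0, -21, 87) [240, 118]
now stand 1.0 -10.0 72.2 t 3.3667 F stand [-1.2  8.3  5.8] w 0.0001179985243711878
shift [-10.   -1.    0.1] turn [-0.09 -0.22  0.09]
```

View pics/s3.png

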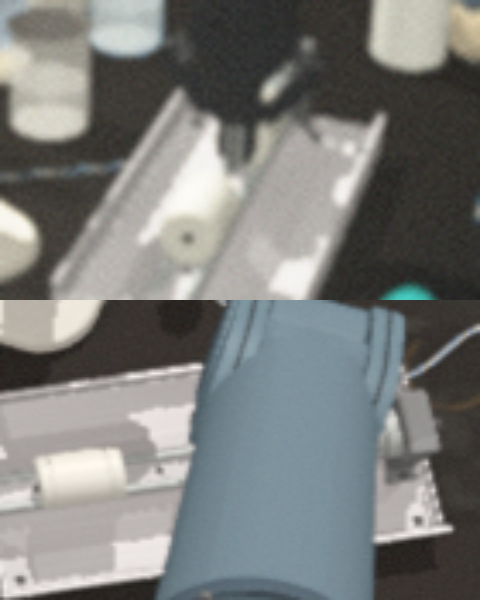

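The top view shows adapter 2 untouched and the arm hiding the nearer adapter. The push met a stop near the nose, so I'll back off and re-push slightly lower to rule out a jam.

Request:
{"api": "carry_out", "payload": {
  "increments": [
    [[3,0,0],[0,0,0],0],
    [[6,-1,2],[0,0,0],0],
    [[6,-1,3],[0,0,0],0],
    [[4,-1,3],[0,0,0],0],
    [[3,-1,3],[0,0,0],0]
  ]
}}

```text
clock: 3.78
tcp_pos: [0.4957, -0.317, 0.0691]
eef_rot: [-1.908, -2.495, 0.0]
contact_force: [-0.1, 3.3, 0.7]
grip_width: 0.0001
gripper_force: 1.6
```

Request:
{"api": "carry_out", "payload": {
  "increments": [
    [[-1.5,0,0],[0,0,0],0],
    [[-3,0,0],[0,0,0],0],
    [[-4.5,0,0],[0,0,0],0],
    [[-6,0,0],[0,0,0],0],
    [[-7,0,0],[0,0,0],0]
  ]
}}

```text
clock: 4.2
tcp_pos: [0.4959, -0.3171, 0.069]
eef_rot: [-1.898, -2.49, -0.004]
contact_force: [-10.7, 20.1, 16.5]
grip_width: 0.0001
gripper_force: 10.9
```

```bash
python3 -c "
from h import *
go(0,-20,72)"
```

```text
now stand -0.3 -10.1 69.0 t 4.2 F stand [-5.1 22.2 16.5] w 0.0001489476898950169
shift [-9.9  0.2 -3.1] turn [-0.24 -0.57  0.17]
```

Same spot at 22 N, so it's a firm stop at the nose (home would be 44 mm further on). This adapter is too small and goes to the far gutter. I'll back off, lift, open and straddle it.

Request:
{"api": "carry_out", "payload": {
  "increments": [
    [[8,0,0],[0,0,0],0],
    [[14,0,-20],[0,0,0],0],
    [[14,0,-50],[0,0,0],85],
    [[-10,0,-65],[0,0,0],85],
    [[-32,0,-65],[0,0,0],85]
  ]
}}

```text
clock: 4.62
tcp_pos: [0.5089, -0.3556, 0.1386]
eef_rot: [1.901, 2.492, 0.001]
contact_force: [1.0, -1.7, 0.2]
grip_width: 0.0357
gripper_force: 0.0
```

Request:
{"api": "carry_out", "payload": {
  "increments": [
    [[0,0,0],[0,0,0],85],
    [[0,0,0],[0,0,0],85],
    [[0,0,0],[0,0,0],85],
    [[0,0,0],[0,0,0],85],
    [[0,0,0],[0,0,0],85]
  ]
}}

```text
clock: 5.03
tcp_pos: [0.506, -0.353, 0.1339]
eef_rot: [-1.906, -2.496, -0.0]
contact_force: [-0.2, 0.4, 0.0]
grip_width: 0.0849
gripper_force: 0.0
```

```bash
python3 -c "
from h import *
go(0,-46,66)
cv2.imwrite('pics/w3.png',vision.capture('wrist')['image'][:,:,::-1])"
```

```text
now stand 0.1 -47.4 133.9 t 5.0333 F stand [-0.1  0.4  0. ] w 0.08492161357838028
shift [ 1.4 -0.1 67.9] turn [-0.03 -0.06  0.08]
```

View pics/w3.png

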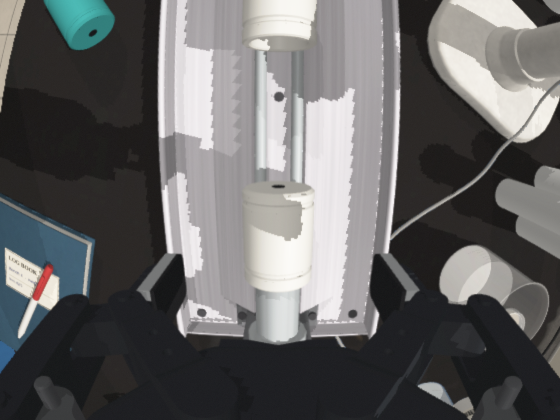

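The wrist view shows the adapter at rows 185–288 with the pin still exposed behind it (288–330). I'll measure its position exactly to be sure.

```bash
cat >> h.py <<'E'
def fray(c,u,v,z):
    a=np.array([u-c["cx"],v-c["cy"]])/c["fx"];r=np.linalg.norm(a);s=np.sin(r)/r
    E=c["extrinsics"];d=E[:3,:3].T@np.array([a[0]*s,-a[1]*s,-np.cos(r)]);o=-E[:3,:3].T@E[:3,3]
    p=o+d*(z/1e3-o[2])/d[2]-np.r_[CTR,0];return np.round([p@X*1e3,p@Y*1e3],1)
E
python3 -c "
from h import *
c=vision.capture('wrist')
for n,u,v,z in(('closed top',279,184,87),('mouth top',279,289,87),('pin root',279,322,80),('hole',279,97,6),('A mouth top',279,38,87),('mid closed axis hole',279,187,65),('endholes',202,313,6),('',353,314,6)):print(n,fray(c,u,v,z))
"
```

```text
closed top [ -0.3 -15.2]
mouth top [ -0.2 -78.2]
pin root [  -0.2 -107.3]
hole [-0.1 36.9]
A mouth top [-0.4 62.4]
mid closed axis hole [ -0.3 -21.3]
endholes [ -71.4 -151.6]
 [  69.1 -152.6]
```

The closed end is at −15 and the mouth at about −77, so it has stopped at the nose. Now grip it, draw it clear and release it toward the far side.

Request:
{"api": "carry_out", "payload": {
  "increments": [
    [[1,0,20],[0,0,0],85],
    [[1,0,40],[0,0,0],85],
    [[1,0,58],[0,0,0],85],
    [[1,0,68],[0,0,0],85],
    [[1,0,68],[0,0,0],44]
  ]
}}

```text
clock: 5.55
tcp_pos: [0.5044, -0.3521, 0.064]
eef_rot: [-1.905, -2.493, 0.001]
contact_force: [-0.5, -0.2, 0.3]
grip_width: 0.0752
gripper_force: 0.0
```

Request:
{"api": "carry_out", "payload": {
  "increments": [
    [[0,0,0],[0,0,0],38],
    [[0,0,0],[0,0,0],38],
    [[0,0,0],[0,0,0],38],
    [[0,0,0],[0,0,0],38],
    [[0,0,0],[0,0,0],38]
  ]
}}

```text
clock: 5.97
tcp_pos: [0.5064, -0.3538, 0.0679]
eef_rot: [1.907, 2.494, -0.0]
contact_force: [-2.5, 0.8, 5.8]
grip_width: 0.042
gripper_force: 60.5
```

Request:
{"api": "carry_out", "payload": {
  "increments": [
    [[4,0,0],[0,0,0],38],
    [[9,0,0],[0,0,0],38],
    [[14,0,0],[0,0,0],38],
    [[18,0,0],[0,0,0],38],
    [[18,0,0],[0,0,0],38]
  ]
}}

```text
clock: 6.38
tcp_pos: [0.5019, -0.3368, 0.0679]
eef_rot: [1.906, 2.493, -0.001]
contact_force: [-1.4, -3.3, 8.6]
grip_width: 0.0424
gripper_force: 61.0
```

Request:
{"api": "carry_out", "payload": {
  "increments": [
    [[0,0,0],[0,0,0],85],
    [[0,0,0],[0,0,0],85],
    [[0,0,0],[0,0,0],85],
    [[0,0,0],[0,0,0],85],
    [[0,0,0],[0,0,0],85]
  ]
}}

```text
clock: 6.8
tcp_pos: [0.5011, -0.3354, 0.066]
eef_rot: [-1.907, -2.496, -0.0]
contact_force: [-0.3, 0.2, -0.6]
grip_width: 0.085
gripper_force: 0.0
```

```bash
python3 -c "
from h import *
go(45,-28,66)"
```

```text
now stand -0.1 -29.1 66.0 t 6.8 F stand [-0.2  0.3 -0.6] w 0.08498832025560861
shift [ 1.1 45.1  0. ] turn [-0.01 -0.04  0.02]
```

Request:
{"api": "carry_out", "payload": {
  "increments": [
    [[0,6,0],[0,0,0],85],
    [[0,12,0],[0,0,0],85],
    [[0,17,0],[0,0,0],85],
    [[0,20,0],[0,0,0],85],
    [[0,23,0],[0,0,0],85]
  ]
}}

```text
clock: 7.22
tcp_pos: [0.5217, -0.33, 0.0659]
eef_rot: [-1.906, -2.493, 0.005]
contact_force: [-10.6, -2.0, 7.1]
grip_width: 0.0847
gripper_force: 5.1
```

Request:
{"api": "carry_out", "payload": {
  "increments": [
    [[0,3,0],[0,0,0],85],
    [[0,6,0],[0,0,0],85],
    [[0,10,0],[0,0,0],85],
    [[0,14,0],[0,0,0],85],
    [[0,18,0],[0,0,0],85]
  ]
}}

```text
clock: 7.63
tcp_pos: [0.5226, -0.3302, 0.0642]
eef_rot: [-1.9, -2.466, 0.037]
contact_force: [-47.9, -5.0, 37.3]
grip_width: 0.0849
gripper_force: 24.7
```

Request:
{"api": "carry_out", "payload": {
  "increments": [
    [[0,2,0],[0,0,0],85],
    [[0,4,0],[0,0,0],85],
    [[0,4,0],[0,0,0],85],
    [[0,4,0],[0,0,0],85],
    [[0,4,0],[0,0,0],85]
  ]
}}

```text
clock: 8.05
tcp_pos: [0.5227, -0.3304, 0.0634]
eef_rot: [-1.9, -2.461, 0.043]
contact_force: [-47.6, -3.2, 34.0]
grip_width: 0.085
gripper_force: 24.7
```

Request:
{"api": "carry_out", "payload": {
  "increments": [
    [[0,0,-15],[0,0,0],85],
    [[0,0,-40],[0,0,0],85],
    [[0,0,-70],[0,0,0],85],
    [[0,-20,-80],[0,0,0],85],
    [[0,-45,-80],[0,0,0],85]
  ]
}}

```text
clock: 8.47
tcp_pos: [0.5051, -0.3354, 0.1499]
eef_rot: [1.899, 2.493, 0.004]
contact_force: [-0.2, 0.1, -0.4]
grip_width: 0.0848
gripper_force: 0.0
```

```bash
python3 -c "
from h import *
go(0,150,146)
cv2.imwrite('pics/w4.png',vision.capture('wrist')['image'][:,:,::-1])"
```

```text
now stand 3.8 -30.2 149.9 t 8.4667 F stand [-0.2  0.1 -0.4] w 0.08480033997517139
shift [180.2  -3.3   3.1] turn [0.37 0.25 0.19]
```

View pics/w4.png

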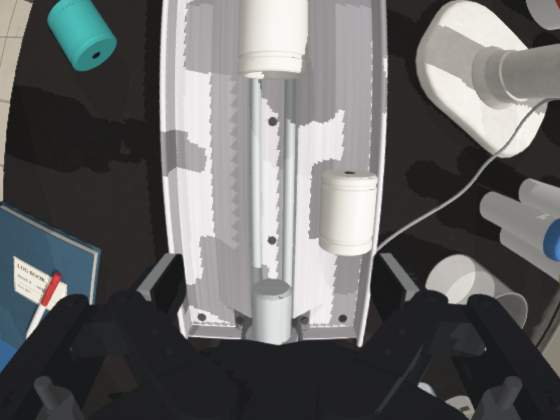

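The blocked adapter now lies in the far gutter at (348,212). The sideways push jammed against the rod until I lifted, so I'll lift the second one instead. Adapter 2 is still on the rods at (273,40). Next I go behind it and push.

Request:
{"api": "carry_out", "payload": {
  "increments": [
    [[36,0,0],[0,0,0],0],
    [[72,0,0],[0,0,0],0],
    [[108,0,0],[0,0,0],0],
    [[144,0,0],[0,0,0],0],
    [[175,0,0],[0,0,0],0]
  ]
}}

```text
clock: 8.93
tcp_pos: [0.4545, -0.1647, 0.1462]
eef_rot: [-1.907, -2.496, -0.0]
contact_force: [0.2, 0.6, -0.9]
grip_width: 0.0247
gripper_force: 0.0
```

Request:
{"api": "carry_out", "payload": {
  "increments": [
    [[0,0,0],[0,0,0],0],
    [[0,0,0],[0,0,0],0],
    [[0,0,0],[0,0,0],0],
    [[0,0,0],[0,0,0],0],
    [[0,0,0],[0,0,0],0]
  ]
}}

```text
clock: 9.35
tcp_pos: [0.4555, -0.1682, 0.1462]
eef_rot: [1.91, 2.494, -0.0]
contact_force: [0.2, -0.1, 0.0]
grip_width: -0.0002
gripper_force: 0.0
```

```bash
python3 -c "
from h import *
go(0,146,69)"
```

```text
now stand -0.2 144.1 146.2 t 9.35 F stand [ 0.2 -0.2  0. ] w -0.00017068445398596175
shift [ 1.9  0.2 77.2] turn [ 0.01  0.02 -0.11]
```

Request:
{"api": "carry_out", "payload": {
  "increments": [
    [[2,0,20],[0,0,0],0],
    [[2,0,45],[0,0,0],0],
    [[2,0,65],[0,0,0],0],
    [[2,0,77],[0,0,0],0],
    [[2,0,77],[0,0,0],0]
  ]
}}

```text
clock: 9.77
tcp_pos: [0.4532, -0.1653, 0.067]
eef_rot: [-1.907, -2.492, 0.002]
contact_force: [-1.0, 0.6, -0.6]
grip_width: -0.0001
gripper_force: 0.0
```

Request:
{"api": "carry_out", "payload": {
  "increments": [
    [[-4,0,0],[0,0,0],0],
    [[-8,0,0],[0,0,0],0],
    [[-12,0,0],[0,0,0],0],
    [[-16,0,0],[0,0,0],0],
    [[-20,0,0],[0,0,0],0]
  ]
}}

```text
clock: 10.18
tcp_pos: [0.4606, -0.1848, 0.07]
eef_rot: [1.908, 2.495, 0.001]
contact_force: [0.0, 2.4, 2.5]
grip_width: 0.0002
gripper_force: 1.1
```

Request:
{"api": "carry_out", "payload": {
  "increments": [
    [[-5,0,0],[0,0,0],0],
    [[-11,0,0],[0,0,0],0],
    [[-18,0,0],[0,0,0],0],
    [[-25,0,0],[0,0,0],0],
    [[-32,0,0],[0,0,0],0]
  ]
}}

```text
clock: 10.6
tcp_pos: [0.4686, -0.216, 0.0693]
eef_rot: [1.908, 2.496, 0.0]
contact_force: [0.4, 2.7, 1.9]
grip_width: -0.0003
gripper_force: 1.1
```

Request:
{"api": "carry_out", "payload": {
  "increments": [
    [[-7,0,0],[0,0,0],0],
    [[-14,0,0],[0,0,0],0],
    [[-21,0,0],[0,0,0],0],
    [[-28,0,0],[0,0,0],0],
    [[-35,0,0],[0,0,0],0]
  ]
}}

```text
clock: 11.02
tcp_pos: [0.4776, -0.2497, 0.0692]
eef_rot: [-1.908, -2.496, 0.0]
contact_force: [0.3, 2.2, 1.9]
grip_width: -0.0002
gripper_force: 1.2
```

```bash
python3 -c "
from h import *
go(0,5,69)"
```

```text
now stand -0.3 59.8 69.2 t 11.0167 F stand [0.9 2.1 1.9] w -0.0001978102706662373
shift [-54.8   0.3   0.2] turn [-0.02 -0.01  0.  ]
```

Request:
{"api": "carry_out", "payload": {
  "increments": [
    [[-7,0,0],[0,0,0],0],
    [[-14,0,0],[0,0,0],0],
    [[-21,0,0],[0,0,0],0],
    [[-28,0,0],[0,0,0],0],
    [[-35,0,0],[0,0,0],0]
  ]
}}

```text
clock: 11.43
tcp_pos: [0.4867, -0.2837, 0.0691]
eef_rot: [-1.908, -2.495, 0.001]
contact_force: [-1.2, 1.6, -0.1]
grip_width: -0.0003
gripper_force: 0.7
```

Request:
{"api": "carry_out", "payload": {
  "increments": [
    [[-6,0,0],[0,0,0],0],
    [[-11,0,0],[0,0,0],0],
    [[-15,0,0],[0,0,0],0],
    [[-19,0,0],[0,0,0],0],
    [[-23,0,0],[0,0,0],0]
  ]
}}

```text
clock: 11.85
tcp_pos: [0.4928, -0.3052, 0.0692]
eef_rot: [-1.908, -2.496, 0.0]
contact_force: [0.4, 0.6, -0.5]
grip_width: 0.0002
gripper_force: 0.5
```

Request:
{"api": "carry_out", "payload": {
  "increments": [
    [[-2,0,0],[0,0,0],0],
    [[-5,0,0],[0,0,0],0],
    [[-8,0,0],[0,0,0],0],
    [[-11,0,0],[0,0,0],0],
    [[-14,0,0],[0,0,0],0]
  ]
}}

```text
clock: 12.27
tcp_pos: [0.4965, -0.3187, 0.0693]
eef_rot: [-1.908, -2.496, 0.0]
contact_force: [-0.4, 0.4, -0.2]
grip_width: 0.0001
gripper_force: 0.4
```

```bash
python3 -c "
from h import *
go(0,-52,69)"
```

```text
now stand -0.1 -11.8 69.3 t 12.2667 F stand [-0.3  0.5 -0.2] w 0.00010569187960379926
shift [-40.2   0.1   0.3] turn [-0.   -0.    0.01]
```

No resistance past the earlier stop, so it is sliding onto the pin. Continue to the shoulder.

Request:
{"api": "carry_out", "payload": {
  "increments": [
    [[-4,0,0],[0,0,0],0],
    [[-8,0,0],[0,0,0],0],
    [[-12,0,0],[0,0,0],0],
    [[-16,0,0],[0,0,0],0],
    [[-20,0,0],[0,0,0],0]
  ]
}}

```text
clock: 12.68
tcp_pos: [0.5018, -0.3383, 0.0693]
eef_rot: [1.908, 2.496, -0.0]
contact_force: [-0.3, 0.4, 0.0]
grip_width: -0.0003
gripper_force: 0.4
```

Request:
{"api": "carry_out", "payload": {
  "increments": [
    [[-4,0,0],[0,0,0],0],
    [[-8,0,0],[0,0,0],0],
    [[-11,0,0],[0,0,0],0],
    [[-14,0,0],[0,0,0],0],
    [[-17,0,0],[0,0,0],0]
  ]
}}

```text
clock: 13.1
tcp_pos: [0.5062, -0.3544, 0.0693]
eef_rot: [-1.908, -2.496, 0.0]
contact_force: [-0.7, 0.4, 0.2]
grip_width: -0.0002
gripper_force: 0.5
```

Request:
{"api": "carry_out", "payload": {
  "increments": [
    [[-1.5,0,0],[0,0,0],0],
    [[-3,0,0],[0,0,0],0],
    [[-4.5,0,0],[0,0,0],0],
    [[-6,0,0],[0,0,0],0],
    [[-7.5,0,0],[0,0,0],0]
  ]
}}

```text
clock: 13.52
tcp_pos: [0.5076, -0.3593, 0.0691]
eef_rot: [-1.905, -2.494, -0.002]
contact_force: [-5.7, 9.7, 6.6]
grip_width: -0.0005
gripper_force: 5.2
```

```bash
python3 -c "
from h import *
go(0,-52,69)"
```

```text
now stand -0.1 -53.9 69.1 t 13.5167 F stand [-2.9 10.9  6.6] w -0.0004881406676784085
shift [1.9 0.1 0.1] turn [-0.08 -0.21  0.05]
```

Home against the shoulder: 44 mm further, with a firm 11 N. This one fits, so it goes to the near gutter. Back off, lift, straddle, grip.

Request:
{"api": "carry_out", "payload": {
  "increments": [
    [[8,0,0],[0,0,0],0],
    [[14,0,-20],[0,0,0],0],
    [[14,0,-50],[0,0,0],85],
    [[0,0,-65],[0,0,0],85],
    [[-19,0,-65],[0,0,0],85]
  ]
}}

```text
clock: 13.93
tcp_pos: [0.5161, -0.3796, 0.1388]
eef_rot: [1.9, 2.493, 0.002]
contact_force: [0.3, -0.3, -0.5]
grip_width: 0.0355
gripper_force: 0.0
```

Request:
{"api": "carry_out", "payload": {
  "increments": [
    [[0,0,0],[0,0,0],85],
    [[0,0,0],[0,0,0],85],
    [[0,0,0],[0,0,0],85],
    [[0,0,0],[0,0,0],85],
    [[0,0,0],[0,0,0],85]
  ]
}}

```text
clock: 14.35
tcp_pos: [0.513, -0.3787, 0.1338]
eef_rot: [-1.906, -2.496, -0.0]
contact_force: [-0.0, 0.1, 0.2]
grip_width: 0.0852
gripper_force: 0.0
```

```bash
python3 -c "
from h import *
go(0,-76,66)"
```

```text
now stand 0.1 -74.0 133.8 t 14.35 F stand [0.  0.1 0.2] w 0.08519036358295731
shift [-2.1 -0.1 67.8] turn [-0.03 -0.06  0.07]
```

Request:
{"api": "carry_out", "payload": {
  "increments": [
    [[-2,0,20],[0,0,0],85],
    [[-2,0,40],[0,0,0],85],
    [[-2,0,58],[0,0,0],85],
    [[-2,0,68],[0,0,0],85],
    [[-2,0,68],[0,0,0],44]
  ]
}}

```text
clock: 14.77
tcp_pos: [0.5122, -0.3803, 0.0638]
eef_rot: [-1.904, -2.493, 0.0]
contact_force: [-1.2, -0.6, -0.1]
grip_width: 0.0751
gripper_force: 0.0
```

Request:
{"api": "carry_out", "payload": {
  "increments": [
    [[0,0,0],[0,0,0],38],
    [[0,0,0],[0,0,0],38],
    [[0,0,0],[0,0,0],38],
    [[0,0,0],[0,0,0],38],
    [[0,0,0],[0,0,0],38]
  ]
}}

```text
clock: 15.18
tcp_pos: [0.5141, -0.3822, 0.0679]
eef_rot: [1.907, 2.494, -0.001]
contact_force: [-2.9, 1.3, 6.8]
grip_width: 0.0427
gripper_force: 60.6
```

Request:
{"api": "carry_out", "payload": {
  "increments": [
    [[2,0,0],[0,0,0],38],
    [[5,0,0],[0,0,0],38],
    [[9,0,0],[0,0,0],38],
    [[13,0,0],[0,0,0],38],
    [[17,0,0],[0,0,0],38]
  ]
}}

```text
clock: 15.6
tcp_pos: [0.5102, -0.3676, 0.0679]
eef_rot: [1.906, 2.491, -0.002]
contact_force: [-0.3, -4.4, 6.2]
grip_width: 0.0425
gripper_force: 60.5
```

```bash
python3 -c "
from h import *
go(0,-6,66)"
```

```text
now stand 0.3 -62.6 67.9 t 15.6 F stand [-1.4 -4.2  6.2] w 0.042486578411273616
shift [56.6 -0.3  1.6] turn [ 0.11  0.27 -0.06]
```

Request:
{"api": "carry_out", "payload": {
  "increments": [
    [[5,0,0],[0,0,0],38],
    [[11,0,0],[0,0,0],38],
    [[17,0,0],[0,0,0],38],
    [[23,0,0],[0,0,0],38],
    [[29,0,0],[0,0,0],38]
  ]
}}

```text
clock: 16.02
tcp_pos: [0.5027, -0.3395, 0.0679]
eef_rot: [1.906, 2.491, -0.002]
contact_force: [-0.2, -5.8, 5.4]
grip_width: 0.0427
gripper_force: 60.6
```

Request:
{"api": "carry_out", "payload": {
  "increments": [
    [[6,0,0],[0,0,0],38],
    [[12,0,0],[0,0,0],38],
    [[18,0,0],[0,0,0],38],
    [[24,0,0],[0,0,0],38],
    [[28,0,0],[0,0,0],38]
  ]
}}

```text
clock: 16.43
tcp_pos: [0.4954, -0.3121, 0.0679]
eef_rot: [1.906, 2.491, -0.001]
contact_force: [0.4, -6.1, 7.2]
grip_width: 0.0427
gripper_force: 60.7
```

Request:
{"api": "carry_out", "payload": {
  "increments": [
    [[0,0,-3],[0,0,0],38],
    [[0,0,-6],[0,0,0],38],
    [[0,-6,-7],[0,0,0],38],
    [[0,-13,-7],[0,0,0],38],
    [[0,-19,-7],[0,0,0],38]
  ]
}}

```text
clock: 16.85
tcp_pos: [0.4745, -0.3154, 0.073]
eef_rot: [-1.908, -2.495, 0.001]
contact_force: [0.3, 0.1, -1.4]
grip_width: 0.0422
gripper_force: 60.9
```

Request:
{"api": "carry_out", "payload": {
  "increments": [
    [[0,-3,0],[0,0,0],38],
    [[0,-5,0],[0,0,0],38],
    [[0,-5,0],[0,0,0],38],
    [[0,-5,0],[0,0,0],38],
    [[0,-5,0],[0,0,0],38]
  ]
}}

```text
clock: 17.27
tcp_pos: [0.4714, -0.3164, 0.0733]
eef_rot: [1.907, 2.496, 0.0]
contact_force: [-0.0, 0.8, -1.5]
grip_width: 0.0425
gripper_force: 60.9
```

```bash
python3 -c "
from h import *
go(-24,-6,73)"
```

```text
now stand -23.7 -3.0 73.3 t 17.2667 F stand [ 0.2  0.7 -1.5] w 0.04250482581184182
shift [-3.  -0.3  0.3] turn [ 0.02 -0.    0.02]
```

Held and lifted. Now open, then move further toward the near side and raise.

Request:
{"api": "carry_out", "payload": {
  "increments": [
    [[0,0,0],[0,0,0],60],
    [[0,0,0],[0,0,0],85],
    [[0,0,0],[0,0,0],85],
    [[0,0,0],[0,0,0],85],
    [[0,0,0],[0,0,0],85]
  ]
}}

```text
clock: 17.68
tcp_pos: [0.4712, -0.3166, 0.0734]
eef_rot: [1.908, 2.496, 0.0]
contact_force: [0.5, -1.0, 0.4]
grip_width: 0.0847
gripper_force: 0.0
```

Request:
{"api": "carry_out", "payload": {
  "increments": [
    [[0,-4,-2],[0,0,0],85],
    [[0,-8,-4],[0,0,0],85],
    [[0,-12,-6],[0,0,0],85],
    [[0,-16,-8],[0,0,0],85],
    [[0,-20,-10],[0,0,0],85]
  ]
}}

```text
clock: 18.1
tcp_pos: [0.4512, -0.3221, 0.0836]
eef_rot: [1.908, 2.495, -0.0]
contact_force: [0.7, -0.9, 0.6]
grip_width: 0.0853
gripper_force: 0.0
```

Request:
{"api": "carry_out", "payload": {
  "increments": [
    [[0,0,-10],[0,0,0],85],
    [[0,0,-30],[0,0,0],85],
    [[0,0,-55],[0,0,0],85],
    [[0,5,-85],[0,0,0],85],
    [[0,20,-110],[0,0,0],85]
  ]
}}

```text
clock: 18.52
tcp_pos: [0.4694, -0.3177, 0.1955]
eef_rot: [-1.911, -2.493, 0.002]
contact_force: [0.3, -0.9, 0.7]
grip_width: 0.0849
gripper_force: 0.0
```

Request:
{"api": "carry_out", "payload": {
  "increments": [
    [[-20,0,0],[0,0,0],85],
    [[-50,0,0],[0,0,0],85],
    [[-80,0,0],[0,0,0],85],
    [[-110,0,0],[0,0,0],85],
    [[-110,0,0],[0,0,0],85]
  ]
}}

```text
clock: 18.93
tcp_pos: [0.4994, -0.4295, 0.1941]
eef_rot: [1.913, 2.487, -0.004]
contact_force: [-1.4, 0.3, -0.0]
grip_width: 0.0849
gripper_force: 0.0
```

```bash
python3 -c "
from h import *
w=vision.capture('wrist')['image'][:,:,::-1];s=vision.capture('scene')['image'][:,:,::-1]
cv2.imwrite('pics/w5.png',np.hstack([cv2.resize(w,(400,300)),cv2.resize(s[130:280,200:400],(400,300))]))
go(0,0,180)"
```

```text
now stand -24.6 -113.9 193.6 t 19.0333 F stand [ 0.   0.9 -0.4] w 0.08488340962196612
shift [114.   24.4  13.6] turn [ 0.02  0.   -0.1 ]
```

View pics/w5.png

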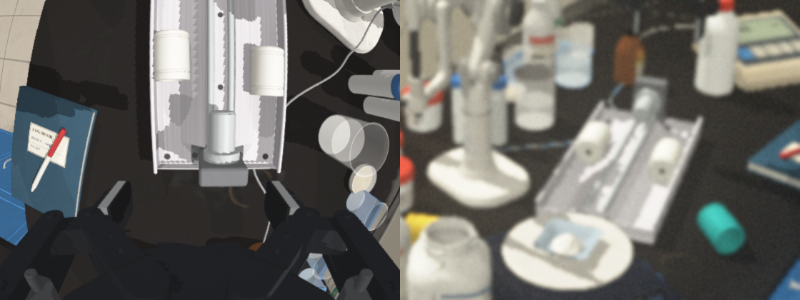

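Both views show one adapter in each gutter, the fitting one near at (172,55) and the blocked one far at (267,70). The rods are empty and the beaker and tubes are still standing. I'm handing the job in.

```bash
python3 -c "
from h import *
print(ticket.close_job())"
```

```text
the job is handed in; nothing more can be done
None
```

I tried both adapters and handed the job in at about 19 s: the one that went home on the pin is in the near gutter, the one that stopped at the nose is in the far gutter, and the beaker and tubes are undisturbed; a finger did press the blocked adapter with about 48 N when its sideways push jammed against a rod, before it rolled off.

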